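# Free the clamp, close the tilt screw, back off two turns and hold

## Robot

A 7-joint arm with a two-finger parallel gripper is mounted at the origin on the work surface. World frame = base frame: x ahead of the robot, y to its left, z up, the work surface at z = 0. Lengths are in m, angles in rad, forces in N, time in s.
With the tool pointing down it reaches from about 0.425 to 0.875 m from the base axis. Payload 8.4 kg.
Tool frame: the origin (TCP) lies at the very end of the fingers, on their centre line; the grasp point (between the pads) lies 19 mm behind it; x points along the fingers, z is the direction in which the jaws open and shut, and the axes are right-handed (so a half turn about x gives the same grasp; the last joint's range is limited). The gripper opens to 87 mm and grips with 3 to 60 N. Pads are 19 mm wide; open, the fingers measure 117 mm over their backs; the gripper's body (75 mm by 190 mm) begins 51 mm behind the grasp point.
Start: joints at [-1.428, 0.333, 0.04, 1.465, -0.013, 1.343, -0.059], TCP at [0.156, 0.631, 0.223] pointing down, gripper open.
Joint ranges: [-2.58, 2.58], [-0.38, 2.09], [-1.3, 1.39], [0.25, 2.4], [-1.5, 4.64], [0.08, 2.09], [-2.65, 2.65]. Speed limits (rad/s): [2.22, 2.22, 2.79, 2.79, 3.14, 3.14, 3.14].

## Interface

Orientations are given as [roll, pitch, yaw] about the fixed x, y, z axes, in that order (R = Rz(yaw) Ry(pitch) Rx(roll)).
In Python, from plant import r, vision gives the robot as it stands. Calls block until the motion is done:
- r.move_ptp(position, orientation): joint-space move of the TCP to a pose.
- r.servo_line(position, rot=None, speed=0.15): straight line of the TCP; rot=None keeps the orientation; speed is the mean speed in m/s.
- r.set_joints(angles): joint-space move.
- r.gripper_to(opening): finger opening in m; the grip force is fixed at half the most; returns when the fingers have stopped.
- r.dwell(seconds).
- r.solve_ik(position, orientation): joint angles nearest the present ones, or None.
- vision.snapshot(name): name is "side" or "top"; returns the picture (420x560x3 uint8, blue, green, red); there is no depth.
- vision.camera_info(name): a dict with "K" (3x3 intrinsics, pixels), "extrinsics" (4x4, takes a point from world to camera coordinates). Camera axes: x right, y up, looking along -z (the intrinsics and any distortion apply to the point x, -y, -z); pixel columns grow to the right and rows downward; lengths in m; the calibration is good to about 2 mm. A picture is of the moment at which its call begins. camera_info takes no time and is no camera call.
A pose or a line that the arm cannot do raises r.Unreachable and nothing moves.
- r.close_job(): hands the job in, once; it reports no verdict.
Trained networks look in the newest picture that a camera, given by its name, has taken for a name from the list of things; names that differ only in an ending like _2 or _b are one class to them, and where a whole thing is asked for, a point or a joint stands for the part that bears it (a point fixed in the world has none). Each returns a list of dicts, best first, with "p" (0 to 1); they miss things now and then, are a little off and sometimes report something else, mostly with a low value. They report only what shows in the picture. A call takes as long as a camera call.
- vision.trace(camera, target): "mask" (420x560 bool, what is visible of it) and "extent" ([left, top, right, bottom] in pixels, round what is visible of it).
- vision.tip_of(camera, target): "point" ([row, column] in pixels: a listed point, or the origin of a listed thing).
Readings, each from a call of its own:
- r.read_t(): time.
- r.read_q(): joint angles.
- r.read_qd(): joint speeds.
- r.read_tau(): joint torques, N m.
- r.read_position(): TCP position.
- r.read_eef_rot(): TCP orientation.
- r.read_wrist_force(): force on the tool from outside, world axes, zero at the start.
- r.read_wrist_torque(): the same for the moment, N m.
- r.read_opening(): finger opening in m.
Only numpy, scipy, OpenCV 4.12 (cv2) and the standard library are available. Lean on these libraries where they do the work, as an engineer would, in place of code of your own. Each camera call takes 0.05 s, during which the arm holds its last target.

## Task

Set the tilt-calibration table for a two-turn tilt test of the seismometer on it: first throw the clamp lever over into the free notch (the one marked with a ring), then wind the handwheel clockwise until it comes up against its stop, and back it off exactly two turns. Finish while still holding the wheel's revolving handle between the fingers, the wheel standing still at those two turns, so that the screw cannot creep. Do not knock the seismometer or its plate, and leave the mug, jar, screwdriver and spirit level where they are.

Things in the scene. Friction and masses are not known exactly. Their poses are not given: they have to be found in the camera images.
- tilt_table: Fixed tilt-calibration table. Grey base, x -110 to 110, y -250 to 195 mm, top at z 36. Origin on the bench under its middle, z up. An aluminium plate hinged at its -y end carries the seismometer; a split clamp on the hinge pin, worked by the lever at the -y end, locks it; a 2 mm pitch screw in a bridge (beam along x, 228 mm, top at z 127, at y 120) holds the plate down. The handwheel sits on that screw.
- seismometer (a point): Centre of the foot of the white round seismometer bolted on the plate: 110 mm in diameter, 110 mm tall with its carrying bow, whose top is about 170 mm above the bench. It must not be knocked.
- plate: The aluminium tilting plate, 165 (x) by 325 (y) by 13 mm, with the seismometer on it. Origin at its hinge, 54 mm above the bench; y points along it to the screw.
- lever_pivot (a point): On the lever's vertical pivot axis, at the height of the middle of its knob (83 mm above the bench). Under the lever lies a steel sector plate, top 44 mm above the bench, with two notches in its rim: a bar is engraved beside the locked one, a ring beside the free one.
- lever_knob (a point): Middle of the lever's upright black knob: cylinder 22 mm in diameter, 42 mm high (62 to 104 mm above the bench), fixed on the end of the flat arm, 90 mm from the pivot. The arm's top is 60 mm above the bench.
- lever (a joint): Clamp lever angle in rad, growing counter-clockwise seen from above: 0 in the locked notch (start), 1.20 in the free notch, where it rests against an end stop. An over-centre spring holds it in either notch: about 2 to 3 N at the knob moves it; past half-way (0.6) it snaps over by itself.
- wheel_hub (a point): Centre of the handwheel, on its vertical axis, at the middle of the rim's thickness (165 mm above the bench when at the stop; the wheel rises 2 mm a turn as it is backed off). Rim 126 mm over all, 16 mm thick, three spokes.
- handle: Revolving handle standing upright on the wheel's rim: black cylinder 20 mm in diameter, 54 mm long, 54 mm from the wheel's axis. Origin at its middle, 39 mm above wheel_hub; z along it. It spins freely on its pin, so a hand gripping it from above can carry it round in a circle without turning the wrist.
- wheel (a joint): Handwheel angle in rad: 0 at the rigid stop (wound fully clockwise seen from above), growing by 6.283 for every turn backed off counter-clockwise. Starts 0.5 to 1.3 turns open; two turns open is 12.57; free up to 3.5 turns. Friction takes about 2 to 3 N at the handle; it stays where it is left.
- mug: White mug, 76 mm in diameter, 90 mm high, standing beyond the table; origin at the centre of its underside. Bystander.
- ink_bottle: Amber glass ink jar with a black cap, 48 mm in diameter, 75 mm high, beyond the table; origin at the centre of its underside. Bystander.
- screwdriver: Screwdriver with a wooden handle, about 200 mm long, lying on the bench beside the wheel's end of the table. Bystander.
- level: Small aluminium block spirit level, 100 by 22 by 26 mm, on the bench beyond the table; origin at the centre of its underside. Bystander.

How it is judged:
By the outcome, as a careful person would: the job done as asked, in the order asked, and still so for the second after the job is handed in, while the arm keeps its last pose, push and grip.
It also fails if it takes over 67 s, if anything falls off the work surface, if the arm or the gripper's body presses on something with over 40 N, if the wrist force passes 120 N, or if a joint passes its speed limit or range.

## Working session

There is one attempt and no reset: what is moved stays moved. The work goes in short steps, each a Python script; the robot and the scene stay as the last script left them, time stands still between calls to the robot, and variables do not carry over. Pictures are saved under pics/ and viewed, and the job is handed in when it is done.

```bash
ls; mkdir -p pics; python3 - <<'E'
from plant import r, vision
import cv2
for n in("side","top"):
    cv2.imwrite(f"pics/{n}0.png",vision.snapshot(n))
    c=vision.camera_info(n);print(n,c)
    for t in["lever_pivot","lever_knob","wheel_hub","handle","seismometer","plate","tilt_table"]:
        print(t,[(d["p"],d["point"]) for d in vision.tip_of(n,t)][:2])
print(r.read_t(),r.read_position(),r.read_eef_rot(),r.read_opening())
E
```

```text
pics
side {'K': array([[480.461537  ,   0.        , 276.41065356],
       [  0.        , 480.461537  , 217.90826602],
       [  0.        ,   0.        ,   1.        ]]), 'extrinsics': array([[ 0.72650501, -0.68712271,  0.00726937, -0.40263965],
       [ 0.4936005 ,  0.52919257,  0.69015488, -0.43370834],
       [-0.47806799, -0.49781282,  0.72362517, -0.9222118 ],
       [ 0.        ,  0.        ,  0.        ,  1.        ]])}
lever_pivot [(0.9, [310.5, 337.5])]
lever_knob [(0.64, [328.4, 299.1])]
wheel_hub [(0.61, [197.5, 243.9]), (0.28, [271.3, 269.7])]
handle [(0.53, [187.0, 219.8])]
seismometer [(0.62, [268.6, 281.2]), (0.18, [294.7, 381.9])]
plate [(0.85, [303.8, 312.5]), (0.62, [216.7, 211.3])]
tilt_table [(0.66, [270.7, 270.6])]
top {'K': array([[546.35126842,   0.        , 271.25757195],
       [  0.        , 546.35126842, 199.33072853],
       [  0.        ,   0.        ,   1.        ]]), 'extrinsics': array([[ 0.01689978, -0.99963408,  0.02112108,  0.05423715],
       [ 0.98109063,  0.02065239,  0.19244391, -0.61918903],
       [-0.19280969,  0.01746943,  0.98108065, -1.17363702],
       [ 0.        ,  0.        ,  0.        ,  1.        ]])}
lever_pivot [(0.96, [226.1, 384.8])]
lever_knob [(0.56, [265.9, 374.1])]
wheel_hub [(0.6, [206.2, 229.3])]
handle [(0.55, [222.5, 207.9])]
seismometer []
plate [(0.82, [235.4, 357.0]), (0.66, [142.5, 229.8])]
tilt_table [(0.57, [222.2, 281.3])]
0.8 [0.15560996 0.63108771 0.22259302] [0.27609438 1.5707389  1.60515174] 0.08685127231673147
```

View pics/side0.png

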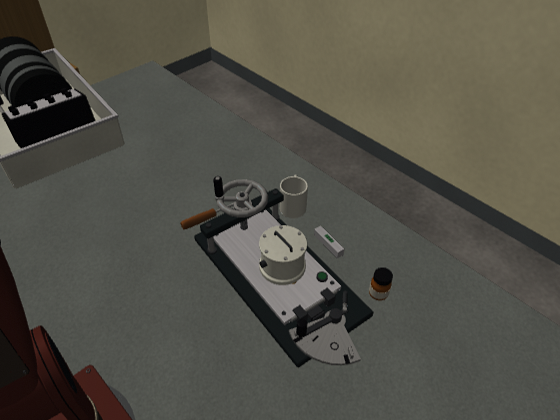

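View pics/top0.png

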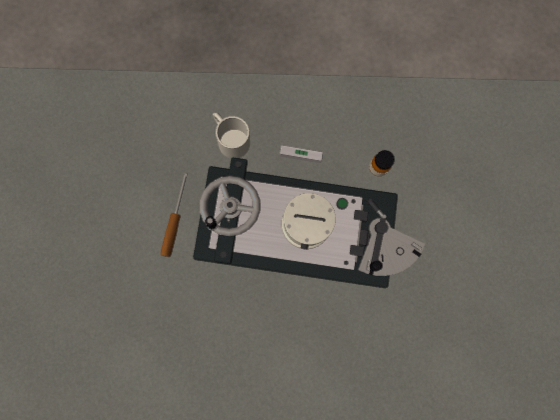

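```bash
cat > h.py <<'E'
import numpy as np
from plant import r, vision
from scipy.optimize import least_squares
I={n:vision.camera_info(n) for n in("side","top")}
def proj(n,P):
    c=I[n];E=c["extrinsics"];p=E[:3,:3]@np.asarray(P)+E[:3,3];q=c["K"]@[p[0],-p[1],-p[2]]
    return np.array([q[1]/q[2],q[0]/q[2]])
def atz(n,rc,z):
    return least_squares(lambda v:proj(n,[v[0],v[1],z])-rc,[.6,0]).x
def both(z,**k):
    return least_squares(lambda v:np.concatenate([proj(n,[v[0],v[1],z])-k[n] for n in k]),[.6,0])
def tri(**k):
    return least_squares(lambda v:np.concatenate([proj(n,v)-k[n] for n in k]),[.6,0,.1])
E
python3 - <<'E'
from h import *
P=dict(lever_pivot=((310.5,337.5),(226.1,384.8),.083),lever_knob=((328.4,299.1),(265.9,374.1),.083),wheel_hub=((197.5,243.9),(206.2,229.3),.167),handle=((187,219.8),(222.5,207.9),.206))
for k,(s,t,z) in P.items():
    a=tri(side=s,top=t);print(k,a.x,a.cost, both(z,side=s,top=t).x,atz("top",t,z),atz("side",s,z))
print(atz("side",(268.6,281.2),.068))
E
```

```text
lever_pivot [ 0.55935873 -0.18550917  0.08030004] 0.027059605826485058 [ 0.55853899 -0.18562986] [ 0.55864389 -0.18467346] [ 0.55819142 -0.18663884]
lever_knob [ 0.47008025 -0.15951262  0.07814113] 0.42562610747591095 [ 0.46896065 -0.159868  ] [ 0.47093077 -0.15931674] [ 0.46665816 -0.16078164]
wheel_hub [0.583718   0.15236562 0.16411809] 2.1356355935846816 [0.58287532 0.15159519] [0.58079116 0.15357785] [0.58538401 0.14847621]
handle [0.54412771 0.19170835 0.19682988] 2.379106320556551 [0.54175942 0.18894082] [0.54031869 0.19214538] [0.54202742 0.18182542]
[ 0.55619116 -0.01361465]
```

Side view: the wheel is at about (197,243) with its handle at (187,219), the knob is at (328,299) and the ring at (346,334). Top view: hub (206,229), handle (222,208), knob (266,375), ring (251,400). I'll check these on enlargements before moving.

```bash
python3 - <<'E'
from h import *
import cv2
a=cv2.imread("pics/side0.png");b=cv2.imread("pics/top0.png")
def mk(img,n,x0,y0,w,h,pts):
    s=8
    c=cv2.resize(img[y0:y0+h,x0:x0+w],None,fx=s,fy=s,interpolation=cv2.INTER_CUBIC)
    for P,col in pts:
        q=proj(n,P);cv2.circle(c,(int((q[1]-x0+.5)*s),int((q[0]-y0+.5)*s)),3,col,-1)
    return cv2.convertScaleAbs(c,alpha=1.6,beta=20)
hub=(.583,.1518);han=(.5425,.1895);kn=(.469,-.160);pv=(.5585,-.1856)
def pts():
    o=[((*hub,.165),(0,0,255)),((*han,.233),(0,255,0)),((*han,.179),(255,0,0)),((*kn,.104),(0,255,0)),((*kn,.062),(255,0,0)),((*pv,.083),(0,0,255))]
    for t in np.linspace(0,6.28,24): o.append(((hub[0]+.063*np.cos(t),hub[1]+.063*np.sin(t),.175),(255,0,255)))
    an=np.arctan2(kn[1]-pv[1],kn[0]-pv[0])+1.2
    o.append(((pv[0]+.09*np.cos(an),pv[1]+.09*np.sin(an),.083),(0,255,255)))
    return o
im=[mk(a,"side",200,170,75,65,pts()),mk(b,"top",195,170,75,70,pts()),mk(a,"side",285,285,80,80,pts()),mk(b,"top",345,195,85,85,pts())]
for i,x in enumerate(im): im[i]=cv2.resize(x,(400,300)) if 0 else cv2.resize(x,(600,int(600*x.shape[0]/x.shape[1])))
for i,x in enumerate(im): cv2.imwrite(f"pics/z{i}.png",x)
E
```

```text
(no output)
```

View pics/z0.png

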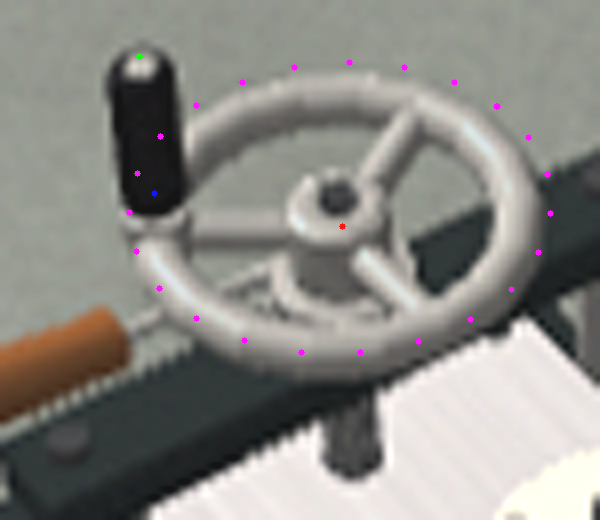

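View pics/z1.png

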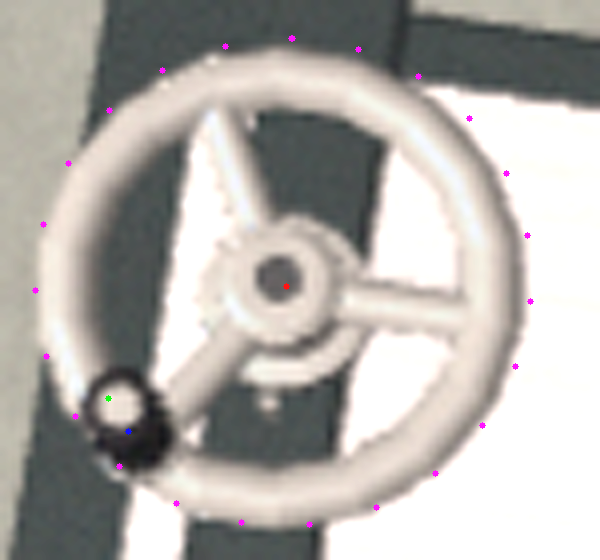

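View pics/z2.png

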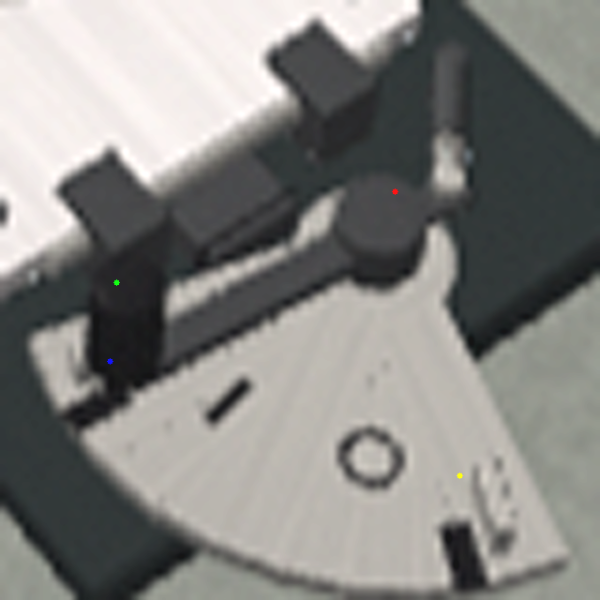

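View pics/z3.png

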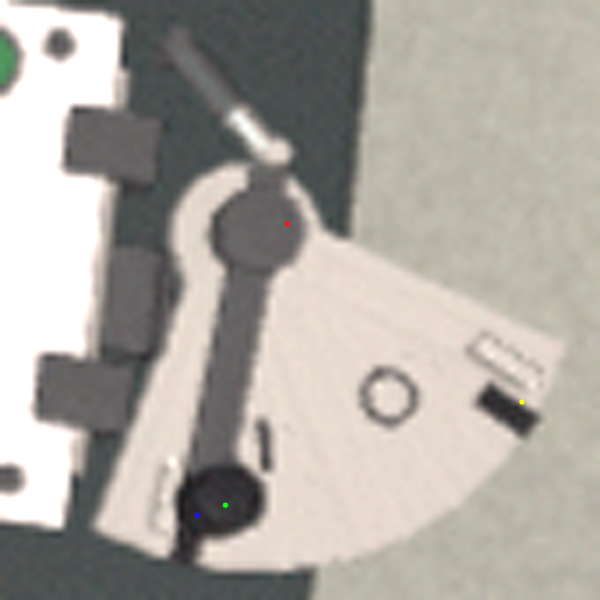

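```bash
python3 - <<'E'
from h import *
# scale px/zoom: z0 600/75=8 ; z1 8 ; z2 7.5 ; z3 600/85=7.06
f=lambda x0,y0,s,u,v:(v/s+y0-.5,u/s+x0-.5)
hs=f(200,170,8,140,66);ht=f(195,170,8,120,403)
print("handle top",tri(side=hs,top=ht).x,both(.234,side=hs,top=ht).x,both(.234,side=hs,top=ht).fun)
rs=f(200,170,8,341,224);rt=f(195,170,8,282,287)
print("rim c",tri(side=rs,top=rt).x,both(.166,side=rs,top=rt).x,both(.166,side=rs,top=rt).fun)
ks=f(285,285,7.5,130,270);kt=f(345,195,7.06,222,498)
print("knob",tri(side=ks,top=kt).x,both(.104,side=ks,top=kt).x,both(.104,side=ks,top=kt).fun)
for z in(.068,.075,.085): print(z,both(z,side=f(285,285,7.5,380,212),top=f(345,195,7.06,258,230)).x,both(z,side=f(285,285,7.5,380,212),top=f(345,195,7.06,258,230)).fun)
print("tablecorners",[atz("top",c,.036) for c in((167,208),(192,397),(286,390),(262,195))])
print(r.solve_ik([.469,-.158,.2],[0,np.pi/2,-.28]))
E
```

```text
handle top [0.54117864 0.18689909 0.23218074] [0.54070437 0.1863482 ] [-0.43804061  0.16218879  0.2778671   0.08744169]
rim c [0.58296755 0.15270209 0.16552179] [0.58282791 0.15257395] [-0.06279228 -0.12563465 -0.05392618  0.09790709]
knob [ 0.4724942  -0.15958576  0.10523418] [ 0.47278555 -0.15949636] [ 0.39309769 -0.66842263 -0.72776484  0.24806182]
0.068 [ 0.5585926  -0.18061559] [-0.31750952 -0.29377379 -0.01955824  0.42912125]
0.075 [ 0.556494   -0.18095327] [-1.41719938 -0.51600299  0.471294    1.29378399]
0.085 [ 0.55350348 -0.18142998] [-3.0148595  -0.83777715  1.17939702  2.54451417]
tablecorners [array([0.69609138, 0.21374324]), array([ 0.64613898, -0.22572874]), array([ 0.43030977, -0.2040104 ]), array([0.47579612, 0.23423935])]
[-1.14629436 -0.06117468  1.37855316  1.90692847  0.06334263  1.24697242
 -0.06827215]
```

```bash
python3 - <<'E'
from h import *
p=r.read_position()
r.servo_line([p[0],p[1],.36],speed=.4)
q=np.array(r.read_q());print(q)
q[0]=0.2
r.set_joints(list(q))
print(r.read_t(),r.read_position(),r.read_eef_rot())
for P,ps in (([.472,-.1595,.2],-.257),([.472,-.1595,.075],-.257),([.504,-.255,.075],.943),([.6,.2,.2],0),([.54,.187,.2],0.4),([.54,.187,.2],1.)):
    s=r.solve_ik(P,[0,np.pi/2,ps]);print(P,ps,None if s is None else np.round(s,2))
E
```

```text
[-1.43405005  0.30461222  0.05013683  1.22406218 -0.01509521  1.61025956
 -0.05791013]
4.6 [ 0.62080896 -0.19430414  0.36171599] [ 0.1797822  1.5678379 -0.123683 ]
[0.472, -0.1595, 0.2] -0.257 [ 0.21  0.04  0.03  1.86 -0.    1.24 -0.02]
[0.472, -0.1595, 0.075] -0.257 [ 0.22  0.16  0.02  2.   -0.    0.98 -0.02]
[0.504, -0.255, 0.075] 0.943 [ 0.43  0.29 -0.05  1.84  0.02  1.01  1.32]
[0.6, 0.2, 0.2] 0 [-0.24  0.32 -0.19  1.53  0.06  1.3  -0.44]
[0.54, 0.187, 0.2] 0.4 [-0.18  0.2  -0.27  1.68  0.06  1.27 -0.06]
[0.54, 0.187, 0.2] 1.0 [-0.12  0.21 -0.33  1.68  0.07  1.27  0.53]
```

```bash
python3 - <<'E'
from h import *
r.gripper_to(.055)
o=[0,np.pi/2,-.257]
r.move_ptp([.472,-.1595,.16],o)
r.servo_line([.472,-.1595,.077],speed=.12)
print(r.read_wrist_force(),r.read_position())
r.gripper_to(.015)
print(r.read_opening(),r.read_wrist_force(),r.read_wrist_torque(),r.read_position(),r.read_t())
import cv2
for n in("side","top"):cv2.imwrite(f"pics/{n}1.png",vision.snapshot(n))
E
python3 -c "
import cv2,numpy as np
a=cv2.imread('pics/side1.png')[230:390,200:420];b=cv2.imread('pics/top1.png')[150:310,300:500]
cv2.imwrite('pics/c1.png',np.hstack([cv2.resize(a,(412,300)),cv2.resize(b,(375,300))]))"
```

```text
[-0.14973282 -0.14935789  0.3310999 ] [ 0.4726589  -0.15967231  0.07766205]
0.020711109977297224 [ 0.54495624 -0.54125971  0.34171035] [-0.12804553 -0.1756761   0.0096133 ] [ 0.472211   -0.15951446  0.07710547] 7.95
```

View pics/c1.png

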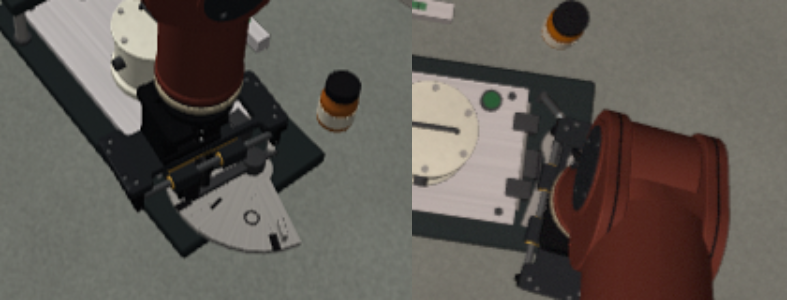

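Both views show the fingers straddling and gripping the knob, clear of the hinge blocks and the seismometer. Next I carry it round the pivot.

```bash
python3 - <<'E'
from h import *
k=np.array([.4722,-.1595]);pv=k+.09*np.array([np.cos(-.257),np.sin(-.257)])
z=.077
for a in np.arange(.1,1.151,.15):
    d=-.257+a
    p=pv-.09*np.array([np.cos(d),np.sin(d)])
    r.servo_line([*p,z],rot=[0,np.pi/2,d],speed=.08)
    f=np.array(r.read_wrist_force())
    t=np.array([np.sin(d),-np.cos(d)]);rad=-np.array([np.cos(d),np.sin(d)])
    print(round(a,2),"tan",f[:2]@t,"rad",f[:2]@rad,f[2],r.read_t())
    if np.linalg.norm(f)>25: break
E
```

```text
0.1 tan -1.2672539171678947 rad -0.909139762825038 1.4001961274588524 8.3083
0.25 tan -1.5101577554150225 rad -2.1615492992046934 0.049483850091795845 8.625
0.4 tan 0.11124606394013328 rad -4.3497238225530355 0.3817983469988562 8.9417
0.55 tan 1.5470289952873013 rad -5.443964811636349 -0.8065348189546299 9.2583
0.7 tan 1.293428265323947 rad -5.334003619616894 -0.10961581818762811 9.575
0.85 tan 2.4150252826031577 rad -6.147876770147769 -1.9966307995255685 9.8917
1.0 tan 2.2525320936006548 rad -5.447193109868813 -1.675288117793654 10.2083
1.15 tan 3.084597852476372 rad -5.111256840619387 -0.4902217893314241 10.525
```

```bash
python3 - <<'E'
from h import *
import cv2
k=np.array([.4722,-.1595]);pv=k+.09*np.array([np.cos(-.257),np.sin(-.257)])
d=-.257+1.2;p=pv-.09*np.array([np.cos(d),np.sin(d)])
r.servo_line([*p,.077],rot=[0,np.pi/2,d],speed=.05)
print(r.read_wrist_force(),r.read_position())
r.gripper_to(.055)
print(r.read_wrist_force())
p=r.read_position()
r.servo_line([p[0],p[1],.36],speed=.35)
r.move_ptp([.5,.187,.36],[0,np.pi/2,.35])
for n in("side","top"):cv2.imwrite(f"pics/{n}2.png",vision.snapshot(n))
print(vision.tip_of("side","lever_knob"),vision.tip_of("top","lever_knob"),r.read_t())
a=cv2.imread('pics/side2.png')[230:390,200:420];b=cv2.imread('pics/top2.png')[150:310,300:500]
cv2.imwrite('pics/c2.png',np.hstack([cv2.resize(a,(412,300)),cv2.resize(b,(375,300))]))
E
```

```text
[ 4.46216495  1.99234785 -0.3680125 ] [ 0.50744216 -0.25402136  0.07713018]
[ 0.5144259  -0.45336558 -0.10769589]
[{'point': [342.4, 343.6], 'p': 0.79}] [{'point': [246.3, 419.9], 'p': 0.78}] 14.4167
```

View pics/c2.png

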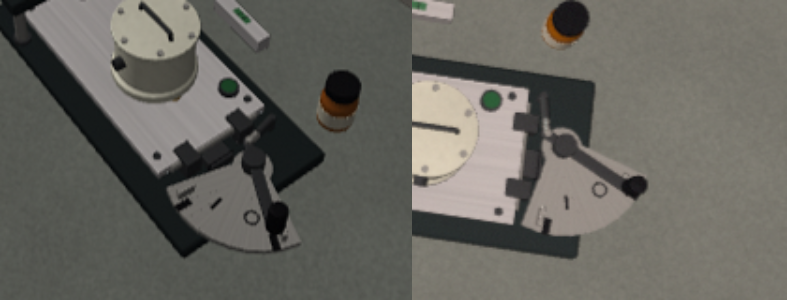

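View pics/side2.png

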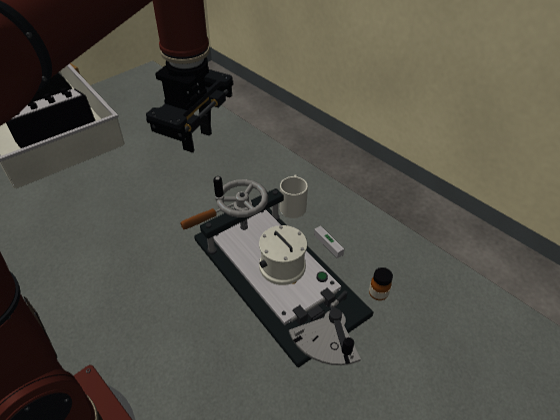

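The lever now points into the notch beside the ring: knob at (342,344) in the side view and (246,420) in the top view. On to the wheel.

```bash
python3 - <<'E'
from h import *
import cv2
a=tri(side=(342.4,343.6),top=(246.3,419.9)).x;print("knob",a, np.arctan2(a[1]+.1824,a[0]-.5593)%6.283-(np.pi-.257))
o=[0,np.pi/2,.35];h=[.5412,.1866]
r.gripper_to(.05)
r.move_ptp([*h,.27],o)
r.servo_line([*h,.192],speed=.12)
print(r.read_wrist_force(),r.read_position())
r.gripper_to(.012)
print(r.read_opening(),r.read_wrist_force(),r.read_wrist_torque(),r.read_position(),r.read_t())
for n in("side","top"):cv2.imwrite(f"pics/{n}3.png",vision.snapshot(n))
a=cv2.imread('pics/side3.png')[120:280,150:370];b=cv2.imread('pics/top3.png')[130:290,150:350]
cv2.imwrite('pics/c3.png',np.hstack([cv2.resize(a,(412,300)),cv2.resize(b,(375,300))]))
E
```

```text
knob [ 0.50839383 -0.25273747  0.09702189] 1.201127983879633
[ 0.07126208 -0.22039889  0.13367365] [0.54167927 0.18689797 0.19317895]
0.019505850605342847 [-0.99291088 -0.01437514  1.30008872] [-0.07509592  0.04668041  0.03904562] [0.54123175 0.18662734 0.19206628] 16.7583
```

View pics/c3.png

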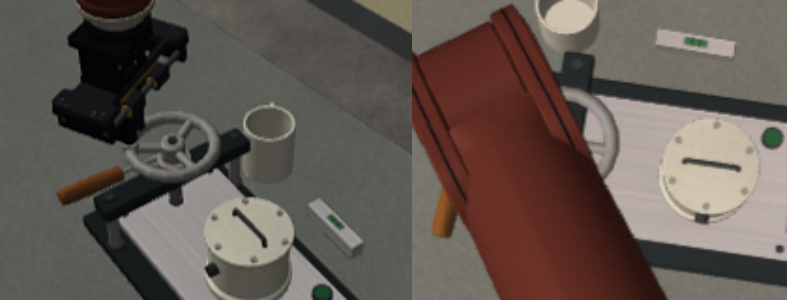

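Gripped: opening 19.5 mm on the 20 mm handle. Winding clockwise with force monitoring.

```bash
cat >> h.py <<'E'
R=.054
def go(c,th,z,speed=.1):
    r.servo_line([c[0]+R*np.cos(th),c[1]+R*np.sin(th),z],speed=speed)
    f=np.array(r.read_wrist_force());p=np.array(r.read_position())
    t=np.array([-np.sin(th),np.cos(th)]);u=np.array([np.cos(th),np.sin(th)])
    return f[:2]@t,f[:2]@u,f[2],p   # ccw tangential, radial
E
python3 - <<'E'
from h import *
import pickle
c=np.array([.5829,.1526]);z0=.192
th0=np.arctan2(.1866-c[1],.5412-c[0]);L=[]
st=np.radians(15)
for i in range(1,36):
    th=th0-i*st
    ft,fr,fz,p=go(c,th,z0-.002*i*st/6.283)
    L.append((th,ft,fr,fz,*p))
    print(i,round(np.degrees(th)),"t %.1f r %.1f z %.1f"%(ft,fr,fz),np.round((p[:2]-c-R*np.array([np.cos(th),np.sin(th)]))*1e3,1))
    if ft>9 or abs(fr)>15 or abs(fz)>15: break
print(r.read_t());pickle.dump((c,th0,L),open("w.pkl","wb"))
E
```

```text
1 126 t -1.1 r -0.9 z 0.0 [0.6 0.4]
2 111 t -1.5 r 0.4 z 1.4 [0.3 0.2]
3 96 t -2.6 r 2.4 z 1.2 [0.3 0.3]
4 81 t -1.7 r 2.9 z 1.6 [0.4 0.2]
5 66 t -1.4 r 4.3 z 0.7 [0.8 0. ]
6 51 t -1.7 r 6.3 z 0.5 [ 1.4 -0.6]
7 36 t -2.0 r 5.5 z 0.9 [ 1.5 -1.5]
8 21 t -1.3 r 5.9 z 1.1 [ 1.1 -1.7]
9 6 t -1.3 r 5.2 z 1.7 [ 0.6 -1.3]
10 -9 t -1.5 r 5.0 z 1.4 [ 0.2 -0.8]
11 -24 t -1.8 r 5.6 z 2.7 [-0.  -0.5]
12 -39 t -1.7 r 4.7 z 3.7 [-0.1 -0.3]
13 -54 t -1.6 r 5.1 z 5.0 [-0.2 -0.1]
14 -69 t -2.3 r 5.3 z 5.0 [-0.2  0.1]
15 -84 t -1.9 r 4.6 z 6.2 [-0.4  0.3]
16 -99 t -1.9 r 3.9 z 6.2 [-0.7  0.6]
17 -114 t -2.8 r 4.1 z 6.1 [-1.   1.1]
18 -129 t -2.3 r 3.5 z 6.2 [-1.1  1.7]
19 -144 t -1.6 r 1.1 z 4.1 [-0.6  1.8]
20 -159 t -2.8 r -1.9 z 2.4 [0.1 1.1]
21 -174 t -1.7 r -3.7 z 0.7 [0.4 0.3]
22 -189 t 2.5 r -1.1 z 3.9 [ 0.2 -1.2]
23 -204 t 31.5 r 23.9 z 29.3 [-6.6 -4.5]
23.5667
```

The stop is reached: force rose at about 171° and then jumped to 31 N with an 8 mm lag. The handle probably slid along the pads, so I'll relax, look, and regrip with the jaws tangential, which fixes the angle.

```bash
python3 - <<'E'
from h import *
import cv2
c=np.array([.5829,.1526])
print(r.read_position(),r.read_wrist_force())
print(go(c,np.radians(166),.1895,speed=.05))
r.gripper_to(.05)
print(r.read_wrist_force())
p=r.read_position()
r.servo_line([p[0],p[1],.25],speed=.2)
r.move_ptp([.48,.06,.30],[0,np.pi/2,1.43])
for n in("side","top"):cv2.imwrite(f"pics/{n}4.png",vision.snapshot(n))
print(r.read_t())
a=cv2.imread('pics/side4.png');b=cv2.imread('pics/top4.png')
cv2.imwrite('pics/c4.png',np.hstack([cv2.resize(a[165:235,195:275],(400,350),interpolation=2),cv2.resize(b[165:235,190:270],(400,350),interpolation=2)]))
E
```

```text
[0.52706983 0.17027157 0.18963141] [-34.71969907 -18.9719768   29.33948641]
(np.float64(4.94863303625701), np.float64(19.611042992394736), np.float64(18.414564411402313), array([0.52640933, 0.16625846, 0.18979875]))
[-0.2665711  -0.14455084 -0.12755584]
26.475
```

View pics/c4.png

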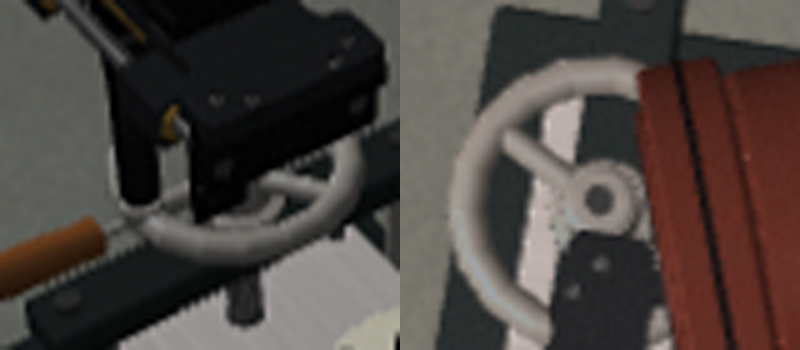

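View pics/side4.png

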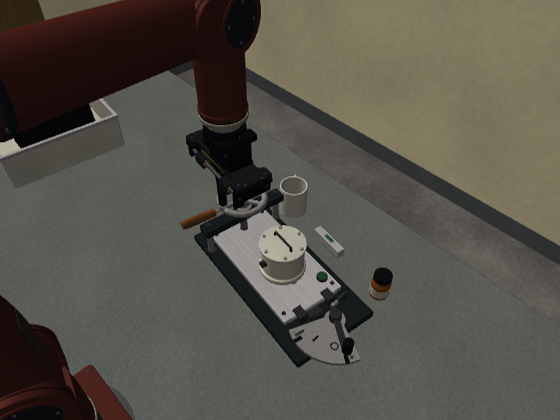

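The gripper covers the handle (it lies below the hub in the top view). Moving aside and looking again.

```bash
python3 - <<'E'
from h import *
import cv2
r.move_ptp([.5,.24,.36],[0,np.pi/2,1.43])
for n in("side","top"):cv2.imwrite(f"pics/{n}5.png",vision.snapshot(n))
print(r.read_t())
a=cv2.imread('pics/side5.png');b=cv2.imread('pics/top5.png')
cv2.imwrite('pics/c5.png',np.hstack([cv2.resize(a[165:235,195:275],(400,350),interpolation=2),cv2.resize(b[165:235,190:270],(400,350),interpolation=2)]))
s,t=vision.tip_of("side","handle"),vision.tip_of("top","handle");print(s,t)
E
```

```text
27.3583
[{'point': [195.9, 224.0], 'p': 0.7}, {'point': [311.9, 338.2], 'p': 0.27}] [{'point': [226.8, 223.6], 'p': 0.63}]
```

View pics/c5.png

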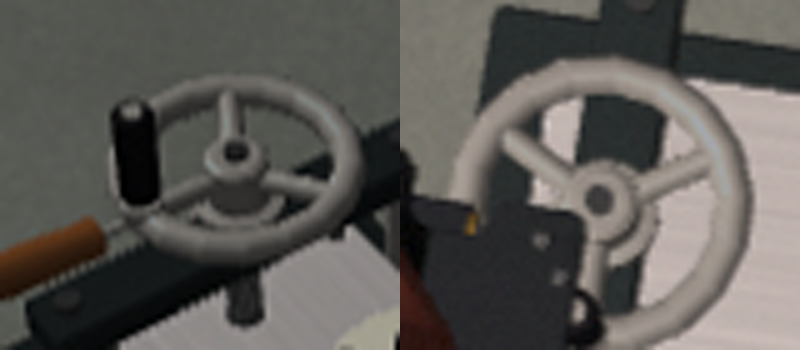

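```bash
python3 - <<'E'
from h import *
c=np.array([.5829,.1526])
s=(165+112/5-.5,195+132/5-.5);t=(165+318/5-.5,190+184/5-.5)
for h in(both(.232,side=s).x if 0 else atz("side",s,.232),both(.232,side=s,top=t).x,both(.204,side=(195.9,224),top=(226.8,223.6)).x):
    print(h,np.hypot(*(h-c)),np.degrees(np.arctan2(*(h-c)[::-1])))
E
```

```text
[0.5278335  0.15696669] 0.055239363288948025 175.4660193078819
[0.52662581 0.15482794] 0.056318272293924325 177.7327942898365
[0.53283304 0.15892337] 0.050464699674033754 172.80175304360148
```

```bash
python3 - <<'E'
from h import *
c=np.array([.5829,.1526]);a=np.radians(175);h=c+R*np.array([np.cos(a),np.sin(a)])
o=[0,np.pi/2,1.48]
r.move_ptp([*h,.26],o)
r.servo_line([*h,.190],speed=.12)
print(r.read_wrist_force())
r.gripper_to(.012)
print(r.read_opening(),r.read_wrist_force(),r.read_position(),r.read_t())
E
```

```text
[-0.59680192  0.02123029  0.72295639]
0.019321764212814434 [-0.6866309   1.8012252   1.20926652] [0.529179   0.15757363 0.19018846] 29.425
```

```bash
python3 - <<'E'
from h import *
c=np.array([.5829,.1526])
for i in range(0,14):
    th=np.radians(175-1.5*i)
    ft,fr,fz,p=go(c,th,.190,speed=.03)
    d=p[:2]-c
    print(175-1.5*i,"t %.1f r %.1f z %.1f"%(ft,fr,fz),"ang %.2f"%np.degrees(np.arctan2(d[1],d[0])),np.round(np.hypot(*d)*1e3,1),p[2])
    if ft>10:break
print(r.read_t())
E
```

```text
175.0 t -1.8 r 0.6 z 2.0 ang 174.68 53.9 0.19018809874581946
173.5 t 1.3 r 2.5 z 4.8 ang 173.82 54.0 0.19012412336490755
172.0 t 1.0 r 2.9 z 5.2 ang 172.17 54.0 0.19012919816856721
170.5 t 1.7 r 2.4 z 5.3 ang 170.82 54.1 0.19010067767442976
169.0 t 5.4 r 3.3 z 8.0 ang 170.62 54.0 0.19007238263694484
167.5 t 10.2 r 4.7 z 9.7 ang 170.44 54.0 0.19005486811216585
30.925
```

Stop contact is at a tool angle of about 170.75°. Now backing off two turns counter-clockwise.

```bash
python3 - <<'E'
from h import *
c=np.array([.5829,.1526]);s=170.75
for i in range(1,49):
    d=15*i
    if i==48: d=718
    th=np.radians(s+d)
    ft,fr,fz,p=go(c,th,.1905+.002*d/360,speed=.1)
    e=p[:2]-c
    if i%3==0 or i>45 or abs(fr)>10: print(d,"t %.1f r %.1f z %.1f"%(ft,fr,fz),"ang %.2f"%np.degrees(np.arctan2(e[1],e[0])),np.round(np.hypot(*e)*1e3,1),r.read_opening())
    if max(abs(ft),abs(fr),abs(fz))>22: print("ABORT",i);break
print(r.read_t())
E
```

```text
45 t 1.4 r -6.6 z -3.9 ang -144.16 53.1 0.01908696490699216
90 t 1.1 r -5.6 z -3.0 ang -98.80 52.6 0.01915144245170536
135 t 1.6 r -5.9 z 0.3 ang -53.76 53.0 0.019309359277569098
180 t 1.2 r -2.4 z -2.0 ang -9.85 54.0 0.019375447247674128
225 t 1.9 r 5.7 z -5.3 ang 36.66 54.8 0.01879386919541476
270 t 2.0 r 7.9 z -5.0 ang 81.85 55.3 0.019212103153364544
315 t 1.8 r 8.3 z -3.0 ang 126.87 54.8 0.019780406976387145
360 t 2.6 r 2.4 z -2.2 ang 172.68 53.9 0.019305416745120797
405 t 1.8 r -5.5 z -10.2 ang -144.14 52.9 0.01920609809232164
450 t 1.0 r -5.8 z -8.0 ang -98.67 52.5 0.01914556406626562
495 t 3.0 r -5.7 z -6.2 ang -53.61 53.0 0.019259987226066807
540 t 1.7 r -3.2 z -5.3 ang -9.82 54.0 0.019459373141743577
585 t 2.4 r 4.7 z -9.0 ang 36.66 54.8 0.01911913891003387
630 t 2.3 r 7.6 z -8.8 ang 81.75 55.2 0.018832547069690626
675 t 1.9 r 7.5 z -5.5 ang 126.80 54.8 0.019072030101461412
690 t 2.1 r 7.7 z -4.7 ang 142.19 54.5 0.0190869619405764
705 t 1.1 r 5.6 z -4.4 ang 157.72 54.1 0.019383755365297697
718 t 1.9 r 4.5 z -6.0 ang 170.59 53.8 0.019171433552241015
44.9417
```

```bash
python3 - <<'E'
from h import *
c=np.array([.5829,.1526])
def st():
    e=np.array(r.read_position())[:2]-c;f=np.array(r.read_wrist_force());th=np.radians(170.75)
    print("ang %.2f rad %.2f"%(np.degrees(np.arctan2(e[1],e[0])),np.hypot(*e)*1e3),"ft %.2f fz %.1f"%(f[:2]@[-np.sin(th),np.cos(th)],f[2]),r.read_t())
st();r.dwell(.3);st();r.dwell(.3);st()
E
```

```text
ang 170.59 rad 53.84 ft 1.71 fz -6.0 44.9417
ang 168.75 rad 53.89 ft 1.36 fz -6.6 45.2417
ang 168.69 rad 53.94 ft 1.94 fz -7.4 45.5417
```

```bash
python3 - <<'E'
from h import *
import cv2
c=np.array([.5829,.1526])
def st():
    e=np.array(r.read_position())[:2]-c;f=np.array(r.read_wrist_force());th=np.radians(170.75)
    print("ang %.2f rad %.2f"%(np.degrees(np.arctan2(e[1],e[0])),np.hypot(*e)*1e3),"ft %.2f fz %.1f"%(f[:2]@[-np.sin(th),np.cos(th)],f[2]),r.read_t())
go(c,np.radians(170.8),.1935,speed=.01);st();r.dwell(.4);st()
for n in("side","top"):cv2.imwrite(f"pics/{n}6.png",vision.snapshot(n))
a=cv2.imread('pics/side6.png');b=cv2.imread('pics/top6.png')
cv2.imwrite('pics/c6.png',np.hstack([cv2.resize(a[165:235,195:275],(400,350),interpolation=2),cv2.resize(b[165:235,190:270],(400,350),interpolation=2)]))
print(r.read_opening(),max(abs(np.array(r.read_qd()))))
E
```

```text
ang 169.89 rad 53.91 ft -1.84 fz 0.8 45.9083
ang 170.20 rad 53.91 ft -1.78 fz 3.7 46.3083
0.019273838057897313 0.0011276535668852822
```

View pics/c6.png

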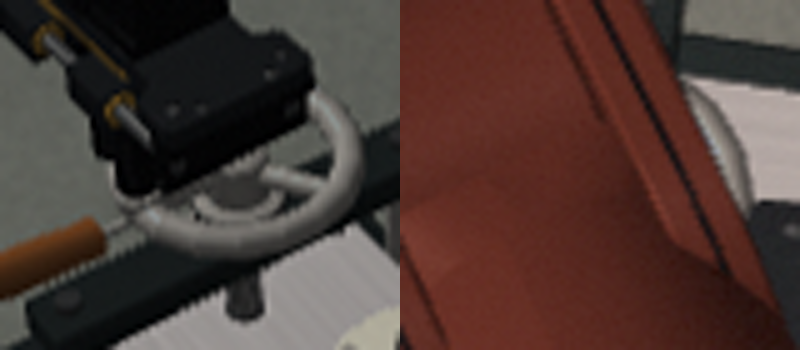

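View pics/side6.png

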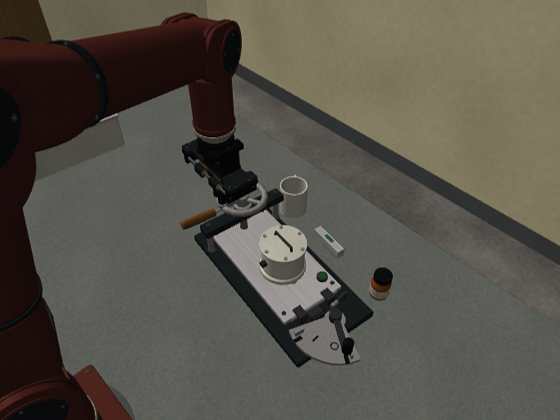

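View pics/top6.png

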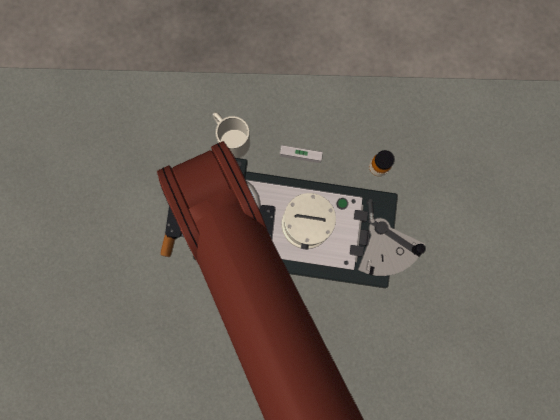

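Side view: the fingers are on the handle near (215,190) and the wheel is intact. Top view: the lever knob is at (249,419), and the mug, level, jar and screwdriver are where they were. One last small trim, then hand in.

```bash
python3 - <<'E'
from h import *
c=np.array([.5829,.1526])
def st():
    e=np.array(r.read_position())[:2]-c;f=np.array(r.read_wrist_force());th=np.radians(170.75)
    a=np.degrees(np.arctan2(e[1],e[0]))
    print("ang %.2f rad %.2f"%(a,np.hypot(*e)*1e3),"ft %.2f fz %.1f"%(f[:2]@[-np.sin(th),np.cos(th)],f[2]),r.read_t());return a
cmd=170.8
for k in range(4):
    a=st()
    if abs(a-170.85)<.12: break
    cmd+=(170.85-a)
    go(c,np.radians(cmd),.1935,speed=.01);r.dwell(.7)
st();r.dwell(.5);a=st()
if abs(a-170.85)<.3: r.close_job();print("closed")
E
```

```text
ang 170.20 rad 53.88 ft -1.41 fz 2.8 46.4083
ang 170.98 rad 53.89 ft -2.63 fz 3.0 47.3583
ang 170.96 rad 53.89 ft -0.21 fz 4.0 48.3083
ang 170.96 rad 53.89 ft -0.21 fz 4.0 48.3083
ang 170.95 rad 53.89 ft -1.27 fz 3.4 48.8083
the job is handed in; nothing more can be done
closed
```

I set the table for the two-turn test and handed the job in at 48.8 s, with the fingers still gripping the wheel's handle.

- **Lever:** I threw it into the ring-marked free notch first. The cameras gave 1.20 rad, and the last picture showed it still there.
- **Stop:** I wound the wheel clockwise to its stop. The first contact was hard, about 50 N at the wrist, and the handle appeared to slide in the pads. I regripped with the jaws across the direction of travel and touched the stop again gently, at about 10 N. That put the stop at a handle angle of about 170.8°.
- **Two turns:** I backed the wheel off two turns and trimmed it. The final settled reading was 170.95°, about 0.15° from the stop angle plus two full turns. It was standing still, with about 1 N along the wheel's direction of travel and a finger opening of about 19 mm. During the last 15° the tool briefly swung about 2° ahead of its commanded point, without going past the two-turn mark.
- **Surroundings:** The last pictures show the seismometer, mug, jar, screwdriver and level where they started.

The two turns were checked only by the arm's own position readings and by following the motion. In the last pictures the gripper and arm hid the handle, so the cameras could not confirm the angle.

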